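Dock the topping canister and screw its lid on

ROBOT

A 7-joint arm with a two-finger parallel gripper is mounted at the origin on the work surface. World frame = base frame: x ahead of the robot, y to its left, z up, the work surface at z = 0. Lengths are in mm, angles in rad, forces in N, time in s.
With the tool pointing down it reaches from about 350 to 900 mm from the base axis. Payload 7.2 kg.
Tool frame: the origin (TCP) lies midway between the tips of the shut fingers; the grasp point (between the pads) lies 19 mm behind it (grip_depth is the distance from the TCP to the grasp point, in mm); z points along the fingers, y is the line along which they close (so a half turn about z gives the same grasp; the last joint's range is limited). The gripper opens to 85 mm and grips with 20 to 120 N. Pads are 22 mm wide; open, the fingers measure 114 mm over their backs; the gripper's body (76 mm by 85 mm) begins 54 mm behind the grasp point. The pads swing forward as they close: fully open they stand 13 mm farther back than shut.
Start: joints at [-1.383, 0.411, -0.013, 1.596, 0.006, 1.134, -0.082], TCP at [158.147, 604.664, 231.297] pointing down, gripper open.
Joint ranges: [-2.95, 2.95], [-0.29, 1.99], [-1.47, 1.44], [0.14, 2.54], [-1.03, 4.17], [0.13, 1.85], [-2.86, 2.86]. Speed limits (rad/s): [2.39, 2.39, 3.01, 3.01, 3.14, 3.14, 3.14].

INTERFACE

Orientations are given as a unit quaternion [x, y, z, w].
In Python, from cell import * gives the robot as it stands. The module is installed in compiled form; this text tells all that it offers.
- The arm moves only by the tool step_arm, never from a script. Its argument "increments" is a list that holds one entry, the list of rows, each a list of 5 numbers: the shift along the tool's x, y, z in units of 40 mm (1.0 is 40 mm), then the turn about the tool's z in degrees, then the finger opening in mm, from 0 to 85.4. In form: [[[tx, ty, tz, spin, fingers], ...]]. A call has 1 to 5 rows; each row is the pose to reach, as a shift and turn from the pose commanded when the call began, along the tool's axes at that moment; what a row does not reach only later rows make up. A row lasts 1/12 s, in which the tool goes at most 41.7 mm and 7.16 degrees, less where a joint would pass 70% of its speed; a pose out of reach is approached as far as the arm can. A call with a gripper value outside its range is refused whole. The fingers move at their own pace and stop on an object; "newtons" is the grip in N (left out, the last holds). Time passes only in rows, so rows that repeat a pose let the fingers close. It gives the time, the measured TCP pose, the force, the opening and the grip force at its end, in the units of the state.
- observe(): the state, without advancing time (a new reading comes with each control period).
- grab_frame(name): name is "scene" or "top"; returns a dict with "pixels" (420x560x3 uint8, red, green, blue), "depth" (420x560 float32, mm along the optical axis (not along the pixel's ray), 0 where there is no reading), "vfov" (degrees; the focal length in pixels is half the picture's height over the tangent of half this angle, whatever the lens; pixels are square), "cx", "cy" (the principal point, pixels), "k1" (the pictures are not rectified: a ray, as slopes to the right and down, at radius r is drawn at 1 + k1 r^2 times it, then the intrinsics apply), "world_to_cam" (4x4, takes a point from world to camera coordinates). Camera axes: x right, y up, looking along -z (the intrinsics and any distortion apply to the point x, -y, -z); pixel columns grow to the right and rows downward; lengths in mm; the calibration is good to about 2 mm. A picture is of the moment at which its call begins.
- hand_in(): hands the job in; it is judged then, once.
The state is a dict: "clock": time; "joints": joint angles; "qvel": joint speeds; "joint_torque": joint torques, N m; "tool_pos": TCP position; "ee_rot": TCP orientation; "ft_force": force on the tool from outside, world axes, zero at the start; "moment": the same for the moment, N m; "grip_width": finger opening in mm; "grasp_force": force on a finger pad.
Only numpy, scipy, OpenCV 4.12 (cv2) and the standard library are available. Lean on these libraries where they do the work, as an engineer would, in place of code of your own. Each camera call takes 0.05 s, during which the arm holds its last target. There are 200 camera calls.

TASK

Close up the blue topping canister on the gelato counter: stand it on the dock so that both pins come up through its foot and it sits down flat. Then set the screw lid level on top of its thread, turn it back (anticlockwise) until it drops in at the thread start, and screw it clockwise until it is fully home with its red bar in line with the canister's long foot. Let go, and leave the jar, the tub and the spatula where they are.

Things in the scene. Friction and masses are not known exactly. Their poses are not given: they have to be found in the camera images.
- dock: Dock, fixed to the counter: grey metal slab 170 (x) x 86 (y) x 18 mm high with two upright brass pins on its top at x = -48 and +48 mm, y = 0, 10 mm thick, rising 14 mm above the slab (to z = 32 mm) with coned tips. Origin: centre of the underside; z up. Its long axis points roughly away from the robot; place and yaw vary.
- canister: Loose canister, 0.3 to 0.5 kg, upright on the counter, 102 mm high. Steel foot plate 130 (x) x 58 (y) x 8 mm with two through holes 13.5 mm wide at x = -48 and +48 mm. Origin: centre of the underside; x along the foot. Alike turned half round; may be docked either way. Docked, its underside is 18 mm above the counter. Only the pins keep it from turning.
- grip (a point): Point to hold the canister, on its axis 64 mm above its underside: its square blue body, 58 x 58 mm, has flat sides from z = 8 to 78 mm and is taken across y, clear of the foot. Above it the round neck, 51 mm across its threads, rises to 102 mm. Same axes as the canister.
- neck (a point): Centre of the neck rim (102 mm above the canister's underside, same axes). Two-start thread, alike every half turn. Angle of lid bar to foot (lid x to canister x), anticlockwise seen from above: put on from above at 0 to 50 degrees (best 20 to 30) the lid rests on top of the ridges, its underside 5 to 8 mm below the rim; a stop there blocks turning clockwise past 0.
- thread (a point): Point on the neck's axis 18 mm below the rim, where the lid's underside is when home. Turned back past 50 degrees (to 55 to 100) the lid comes off the ridge ends and can drop to 13.5 mm below the rim. Turned clockwise from there it runs under the ridges and is drawn down 4 mm more, to a stop at 0 degrees: home. Play: 2 mm sideways, 2.5 mm up and down.
- lid: Loose screw lid, about 0.1 kg, lying right way up on the counter: white cap 62 mm across, 22 mm high, open below, two inside lugs at +x and -x; on top a red bar handle 50 mm long (x), 14 mm wide (y), from z = 22 to 54 mm. Origin: centre of its underside; z up, x along the bar. Alike, and works the same, turned half round.
- bar (a point): Point to grip on the lid's red bar, on the axis, 44 mm above the lid's underside; pinch it across y (14 mm).
- cork_jar: Bystander: amber glass jar with cork top, 66 mm across, 150 mm high. Origin: centre of the underside. Leave alone.
- tub: Bystander: blue tub with yellow lid, 92 mm across, 70 mm high. Origin: centre of the underside. Leave alone.
- spatula: Bystander: spatula 200 mm long lying flat, origin near its middle, x from handle to blade. Leave alone.

How it is judged (in metres and radians):
On the way, in this order (a step that is already met when the one before it is completed fails the run):
1. the canister stands flat on the dock with both pins through its foot (z of canister in the frame of dock below 0.02 m and horizontal distance between canister and dock below 0.004 m and angle between canister's own z axis and vertical below 0.04 rad and angle between the x axis of canister and the x axis of dock, either way round below 0.08 rad), for 0.3 s.
2. the lid rests level on top of the neck's thread, not yet dropped in (all of step 1 and horizontal distance between lid and neck below 0.005 m and angle between lid's own z axis and vertical below 0.1 rad and contact force between lid and canister above 0.2 N and z of lid in the frame of neck between -0.009 and -0.003 m), for 0.2 s.
3. turned back, the lid has dropped in level at the thread start (all of step 1 and horizontal distance between lid and neck below 0.005 m and angle between lid's own z axis and vertical below 0.1 rad and z of lid in the frame of neck between -0.0158 and -0.0105 m), for 0.1 s.
4. the lid is screwed home, its bar in line with the foot (all of step 1 and horizontal distance between lid and neck below 0.005 m and angle between lid's own z axis and vertical below 0.1 rad and angle between the x axis of lid and the x axis of canister, either way round below 0.14 rad and z of lid in the frame of neck between -0.02 and -0.0168 m), for 0.2 s.
At the end, for the whole second after the job is handed in: Canister flat on the dock (0.04 rad, 2 mm), centred to 4 mm, in line to 0.08 rad either way round. Lid underside 16.8 to 20 mm below the rim, level to 0.1 rad, centred to 5 mm, bar within 0.14 rad of the foot's long axis. Both at rest; bystanders moved no more than 30 mm (all of step 4 and linear speed of each of lid, canister below 0.02 m/s); the robot touches nothing.
It fails at once if a bystander (jar, tub or spatula) is moved by more than 30 mm (distance of any of cork_jar, tub, spatula from where it was at the start of the episode above 0.03 m).
It fails at once if the canister is tipped over (angle between canister's own z axis and vertical above 0.6 rad).
It also fails if it takes over 64 s, if anything falls off the work surface, if the arm or the gripper's body presses on something with over 40 N, if the wrist force passes 120 N, or if a joint passes its speed limit or range.

## Working session

There is one attempt and no reset: what is moved stays moved. The work goes in short steps, Python scripts to look and compute and a tool call to move; the robot and the scene stay as the last step left them, time stands still between calls to the robot, and variables do not carry over. Pictures are saved under pics/ and viewed, at most 10 in all, crops included, and the job is handed in when it is done.

Besides the shell and the picture viewer there is one more tool, called after "Call:" by a JSON object that holds its "name" and its "arguments", one argument or row to a line. step_arm: Moves the arm, as the interface text tells. Its arguments: {"type":"object","properties":{"increments":{"type":"array"},"newtons":{"type":"number"}},"required":["increments"]}

```bash
mkdir -p pics
cat > h.py <<'E'
import numpy as np, cv2
from cell import *
from scipy.spatial.transform import Rotation as R
def pts(f):
    d=f["depth"]; H,W=d.shape; fl=H/2/np.tan(np.radians(f["vfov"]/2))
    K=np.array([[fl,0,f["cx"]],[0,fl,f["cy"]],[0,0,1.]])
    v,u=np.mgrid[:H,:W]
    p=cv2.undistortPoints(np.stack([u,v],-1).reshape(-1,1,2).astype(float),K,np.array([f["k1"],0,0,0,0.])).reshape(H,W,2)
    c=np.stack([p[...,0]*d,-p[...,1]*d,-d],-1)
    T=np.linalg.inv(f["world_to_cam"]); return c@T[:3,:3].T+T[:3,3]
def look(n,name=None):
    f=grab_frame(n)
    if name: cv2.imwrite("pics/"+name,f["pixels"][...,::-1])
    P=pts(f); P[f["depth"]==0]=np.nan
    return f["pixels"],P
E
python3 - <<'E'
from h import *
for n in("top","scene"):
    im,P=look(n,n+"0.png"); np.save(n+"P.npy",P); np.save(n+"I.npy",im)
s=observe(); print(s["tool_pos"],s["ee_rot"],s["grip_width"],s["ft_force"],s["clock"])
print(R.from_quat(s["ee_rot"]).as_matrix().round(3))
E
```

```text
[158.0738821  604.22312664 230.52107773] [ 1.27555261e-01  9.91831189e-01 -7.39184271e-04 -4.76792648e-05] 85.58761916257802 [-0.31611818  0.1987211  -0.23477588] 0.1
[[-0.967  0.253 -0.   ]
 [ 0.253  0.967 -0.001]
 [-0.    -0.001 -1.   ]]
```

View pics/top0.png

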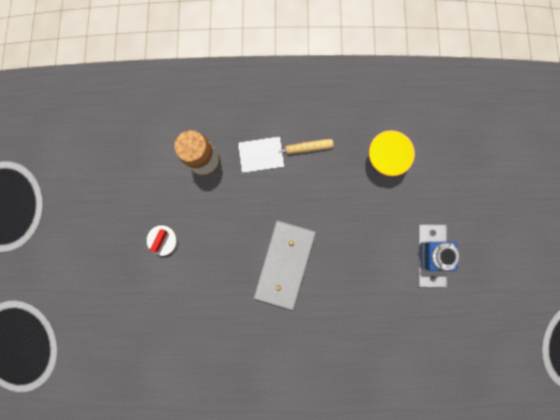

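View pics/scene0.png

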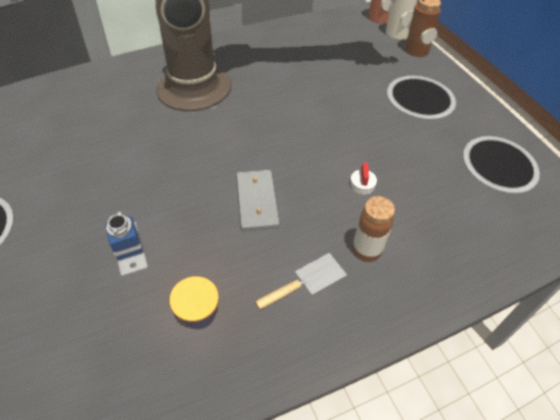

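The top view shows the lid at (161,240), the dock at (285,265), the canister at (440,256), the tub at (391,153), the jar at (195,148) and the spatula at (285,150). The scene view shows the same layout from the far side. Next I measure the parts.

```bash
cat >> h.py <<'E'
def rect(xy):
    r=cv2.minAreaRect(xy.astype(np.float32)); c,(w,h),a=r
    if w<h: w,h,a=h,w,a+90
    return np.round(c,1),round(w,1),round(h,1),round((a+90)%180-90,1)
def big(m):
    n,l,s,_=cv2.connectedComponentsWithStats(m.astype(np.uint8)); return l==1+np.argmax(s[1:,4])
def sel(P,m): return P[m&~np.isnan(P[...,2])]
def rep(name,Q):
    print(name,len(Q),"rect",rect(Q[:,:2]),"z med",np.round(np.percentile(Q[:,2],[5,50,95]),1),"mean",Q.mean(0).round(1))
def box(m,u0,u1,v0,v1):
    k=np.zeros_like(m); k[v0:v1,u0:u1]=1; return m&k
E
python3 - <<'E'
from h import *
P=np.load("topP.npy");im=np.load("topI.npy").astype(int);r,g,b=im[...,0],im[...,1],im[...,2]
z=P[...,2]
for uv in [(20,20),(550,20),(20,400),(350,350)]: print(uv,P[uv[1],uv[0]].round(1))
grey=(abs(r-b)<25)&(r>95)
rep("dock",sel(P,big(box((z>10)&(z<25),235,335,205,325))))
for c in [(285,305,235,250),(270,285,280,295)]: rep("pin",sel(P,box((z>24)|((r-b)>50),*c)))
rep("foot",sel(P,box((z>3)&(z<15)&grey,405,470,215,300)))
rep("canbody",sel(P,box((z>70)&(z<84),405,475,215,300)))
rep("canrim",sel(P,box((z>94),405,475,215,300)))
rep("lidwhite",sel(P,box((z>14)&(z<30)&(r>150)&(g>150),140,185,215,265)))
rep("lidbar",sel(P,box((z>44)&(r-g>80),140,185,215,265)))
rep("tub",sel(P,box((z>55),360,425,120,190)))
rep("jar",sel(P,box((z>130),165,225,120,180)))
rep("spat",sel(P,box((z>3)&(z<40),235,340,135,175)))
E
```

```text
(20, 20) [1516.8 1181.7 -750.2]
(550, 20) [ 1477.3 -1114.6  -751.6]
(20, 400) [175.1 615.2   1.4]
(350, 350) [ 310.2 -127.5   -4.2]
dock 3383 rect (array([492.2,   9.8]), 171.1, 86.3, -16.5) z med [14.8 17.6 20.4] mean [492.    9.8  17.6]
pin 21 rect (array([538.7,  -4. ]), 8.2, 8.2, 89.6) z med [24.6 28.6 32.3] mean [538.6  -4.   28.6]
pin 19 rect (array([446.8,  23. ]), 8.3, 8.2, -89.6) z med [26.1 28.3 34.9] mean [446.2  23.4  29. ]
foot 901 rect (array([ 507.1, -312.3]), 174.1, 139.7, 0.3) z med [3.6 7.  9.8] mean [ 508.5 -300.9    7. ]
canbody 293 rect (array([ 508.3, -300.6]), 57.0, 55.2, 89.6) z med [72.8 76.6 79.5] mean [ 508.9 -290.7   76.5]
canrim 406 rect (array([ 507.8, -302.2]), 47.9, 38.7, -0.5) z med [ 95.7 101.3 103.9] mean [ 508.4 -301.4  100.9]
lidwhite 381 rect (array([543.4, 267.9]), 59.6, 59.0, 89.9) z med [19.  22.  24.7] mean [544.3 263.3  21.9]
lidbar 154 rect (array([542.3, 268.6]), 48.9, 12.6, -26.8) z med [47.7 53.4 56.2] mean [542.3 267.5  52.9]
tub 1608 rect (array([ 714.7, -205.3]), 90.6, 90.5, 43.5) z med [66.4 69.2 71.6] mean [ 714.  -205.2   69.1]
jar 802 rect (array([714.7, 180.3]), 58.1, 55.3, 1.8) z med [143.3 149.5 151.9] mean [713.5 179.5 149. ]
spat 957 rect (array([724.1,   5.1]), 216.2, 81.2, -88.5) z med [ 3.1  5.5 19.7] mean [732.2   9.6   9.7]
```

Call:
{"name": "step_arm", "arguments": {
  "increments": [
    [[-0.785,-0.557,0,0,85],[-1.57,-1.114,0,0,85],[-2.355,-1.671,0,0,85],[-3.14,-2.228,0,0,85],[-3.925,-2.785,0,0,85]]
  ]
}}

```text
clock: 0.52
tool_pos: [282.6, 455.4, 230.9]
ee_rot: [0.127, 0.992, -0.0, -0.0]
ft_force: [1.9, 0.3, 0.4]
grip_width: 84.8
grasp_force: 0.0
```

Call:
{"name": "step_arm", "arguments": {
  "increments": [
    [[-0.785,-0.557,0,0,85],[-1.57,-1.114,0,0,85],[-2.355,-1.671,0,0,85],[-3.14,-2.228,0,0,85],[-3.925,-2.785,0,0,85]]
  ]
}}

```text
clock: 0.93
tool_pos: [406.3, 307.9, 231.2]
ee_rot: [0.128, 0.992, -0.0, -0.0]
ft_force: [0.5, 0.7, -0.1]
grip_width: 84.9
grasp_force: 0.0
```

Call:
{"name": "step_arm", "arguments": {
  "increments": [
    [[-0.785,-0.557,0,0,85],[-1.57,-1.114,0,0,85],[-2.355,-1.671,0,0,85],[-2.64,-2.56,0,0,85],[-2.92,-3.45,0,0,85]]
  ]
}}

```text
clock: 1.35
tool_pos: [484.3, 144.7, 230.7]
ee_rot: [0.128, 0.992, -0.0, -0.0]
ft_force: [0.0, 0.2, -0.7]
grip_width: 84.8
grasp_force: 0.0
```

Call:
{"name": "step_arm", "arguments": {
  "increments": [
    [[-0.283,-0.886,0,0,85],[-0.566,-1.772,0,0,85],[-0.849,-2.658,0,0,85],[-1.132,-3.544,0,0,85],[-1.415,-4.43,0,0,85]]
  ]
}}

```text
clock: 1.77
tool_pos: [493.1, -40.9, 231.2]
ee_rot: [0.127, 0.992, 0.0, -0.0]
ft_force: [0.8, -0.6, -0.5]
grip_width: 84.9
grasp_force: 0.0
```

Call:
{"name": "step_arm", "arguments": {
  "increments": [
    [[-0.283,-0.886,0,0,85],[-0.566,-1.772,0,0,85],[-0.849,-2.658,0,0,85],[-1.132,-3.544,0,0,85],[-1.415,-4.43,0,0,85]]
  ]
}}

```text
clock: 2.18
tool_pos: [503.1, -226.6, 231.1]
ee_rot: [0.127, 0.992, 0.0, -0.0]
ft_force: [0.8, 0.8, 0.3]
grip_width: 84.9
grasp_force: 0.0
```

Call:
{"name": "step_arm", "arguments": {
  "increments": [
    [[-0.28,-0.88,0.3,-5,85],[-0.56,-1.77,0.6,-10,85],[-0.56,-1.77,0.9,-14.7,85],[-0.56,-1.77,1.0,-14.7,85],[-0.56,-1.77,1.0,-14.7,85]]
  ]
}}

```text
clock: 2.6
tool_pos: [506.3, -298.5, 189.7]
ee_rot: [0.001, 1.0, 0.001, -0.001]
ft_force: [0.4, 0.7, -0.1]
grip_width: 85.2
grasp_force: 0.0
```

```bash
cat >> h.py <<'E'
def plan(x,y,z,yaw):
    s=observe(); M=R.from_quat(s["ee_rot"]).as_matrix(); p=np.array(s["tool_pos"])
    yw=np.degrees(np.arctan2(M[1,1],M[0,1])); 
    print("t",round(s["clock"],2),"tcp",p.round(1),"yaw",round(yw,2),"tilt",(M[:2,2]).round(4),"F",np.round(s["ft_force"],1),"w",round(s["grip_width"],1))
    print("   units",(M.T@(np.array([x,y,z])-p)/40).round(3),"spin",round((yw-yaw+180)%360-180,2))
E
python3 - <<'E'
from h import *
P=np.load("topP.npy");im=np.load("topI.npy").astype(int);r,g,b=im[...,0],im[...,1],im[...,2]
z=P[...,2]
m=big(box((abs(r-b)<30)&(r>110)&(z>-2)&(z<16),405,455,218,295)); rep("foot",sel(P,m))
rep("foot+can",sel(P,big(box((z>3.5),405,475,215,300))))
print(observe()["joints"]); plan(508,-301.5,45,90)
E
```

```text
foot 2177 rect (array([ 507.6, -298.5]), 162.2, 108.4, -1.1) z med [-1.6  0.9  9. ] mean [ 509.6 -291.3    2.5]
foot+can 1936 rect (array([ 509.4, -301.7]), 131.3, 60.9, -0.6) z med [  5.1  38.9 102.5] mean [ 508.3 -295.6   47.2]
[ 0.11551878  0.40808537  0.44699878  1.75923046 -0.20239098  1.02320937
  2.20559181]
t 2.6 tcp [ 506.3 -298.5  189.7] yaw 89.87 tilt [-0.0028  0.0018] F [ 0.4  0.7 -0.1] w 85.2
   units [-0.052 -0.082  3.617] spin -0.13
```

Call:
{"name": "step_arm", "arguments": {
  "increments": [
    [[-0.06,-0.08,0.9,0.3,85],[-0.06,-0.08,1.8,0.3,85],[-0.06,-0.08,2.7,0.3,85],[-0.06,-0.08,3.4,0.3,85],[-0.06,-0.08,3.62,0.3,85]]
  ],
  "newtons": 60
}}

```text
clock: 3.02
tool_pos: [508.4, -298.9, 43.1]
ee_rot: [0.002, 1.0, 0.002, -0.002]
ft_force: [0.2, 0.3, 0.1]
grip_width: 85.0
grasp_force: 0.0
```

Call:
{"name": "step_arm", "arguments": {
  "increments": [
    [[0,0,0,0,50],[0,0,0,0,50],[0,0,0,0,50],[0,0,0,0,50],[0,0,0,0,50]]
  ],
  "newtons": 60
}}

```text
clock: 3.43
tool_pos: [511.0, -302.8, 48.7]
ee_rot: [0.002, 1.0, -0.001, 0.002]
ft_force: [0.2, -0.0, 7.0]
grip_width: 57.1
grasp_force: 66.1
```

Call:
{"name": "step_arm", "arguments": {
  "increments": [
    [[0,0,0,0,50],[0,0,0,0,50],[0,0,0,0,50],[0,0,0,0,50],[0,0,0,0,50]]
  ]
}}

```text
clock: 3.85
tool_pos: [511.0, -302.8, 48.7]
ee_rot: [0.002, 1.0, -0.0, 0.002]
ft_force: [-0.1, -0.2, 7.9]
grip_width: 56.9
grasp_force: 66.1
```

Call:
{"name": "step_arm", "arguments": {
  "increments": [
    [[0,0,-0.4,0,50],[0,0,-0.9,0,50],[0,0,-1.5,0,50],[0,0,-1.8,0,50],[0,0,-1.8,0,50]]
  ]
}}

```text
clock: 4.27
tool_pos: [511.3, -303.2, 121.7]
ee_rot: [0.002, 1.0, -0.001, 0.003]
ft_force: [0.2, -0.9, -3.7]
grip_width: 57.0
grasp_force: 65.9
```

Run:
```python
from h import *
plan(492.3,9.7,140,73.6)
```

```text
t 4.27 tcp [ 511.3 -303.2  121.7] yaw 89.73 tilt [ 0.0051 -0.002 ] F [ 0.2 -0.9 -3.7] w 57.0
   units [ 0.509  7.819 -0.475] spin 16.13
```

Call:
{"name": "step_arm", "arguments": {
  "increments": [
    [[0.06,0.9,0,0,50],[0.12,1.8,0,0,50],[0.18,2.7,0,0,50],[0.24,3.6,0,0,50],[0.3,4.5,0,0,50]]
  ]
}}

```text
clock: 4.68
tool_pos: [497.4, -120.4, 117.5]
ee_rot: [0.002, 1.0, 0.0, -0.001]
ft_force: [1.3, 0.2, -3.6]
grip_width: 56.8
grasp_force: 66.1
```

Call:
{"name": "step_arm", "arguments": {
  "increments": [
    [[0.06,0.9,0,4,50],[0.12,1.8,0,8,50],[0.18,2.7,0,12,50],[0.2,3.3,0,16.1,50],[0.2,3.3,0,16.1,50]]
  ]
}}

```text
clock: 5.1
tool_pos: [490.0, 16.4, 117.3]
ee_rot: [0.14, 0.99, 0.001, -0.001]
ft_force: [0.7, 0.4, -3.6]
grip_width: 57.2
grasp_force: 66.3
```

Call:
{"name": "step_arm", "arguments": {
  "increments": [
    [[0,0,0,0,50],[0,0,0,0,50],[0,0,0,0,50]]
  ]
}}

```text
clock: 5.35
tool_pos: [490.8, 8.6, 118.1]
ee_rot: [0.143, 0.99, -0.0, -0.0]
ft_force: [0.1, -0.7, -3.7]
grip_width: 57.1
grasp_force: 66.3
```

Run:
```python
from h import *
plan(492.3,9.7,121,73.6)
for n in("top","scene"):
    im,P=look(n); np.save(n+"P1.npy",P); np.save(n+"I1.npy",im)
    c=im[180:340,180:380] if n=="top" else im[90:290,150:370]
    cv2.imwrite("pics/a_%s.png"%n,cv2.resize(c[...,::-1],None,fx=3,fy=2.9 if n=="scene" else 3))
```

```text
t 5.35 tcp [490.8   8.6 118.1] yaw 73.58 tilt [-0.0005 -0.0006] F [ 0.1 -0.7 -3.7] w 57.1
   units [-0.028  0.038 -0.072] spin -0.02
```

View pics/a_top.png

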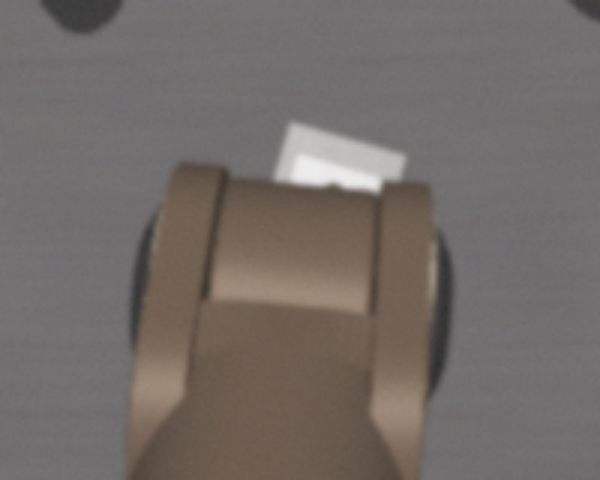

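View pics/a_scene.png

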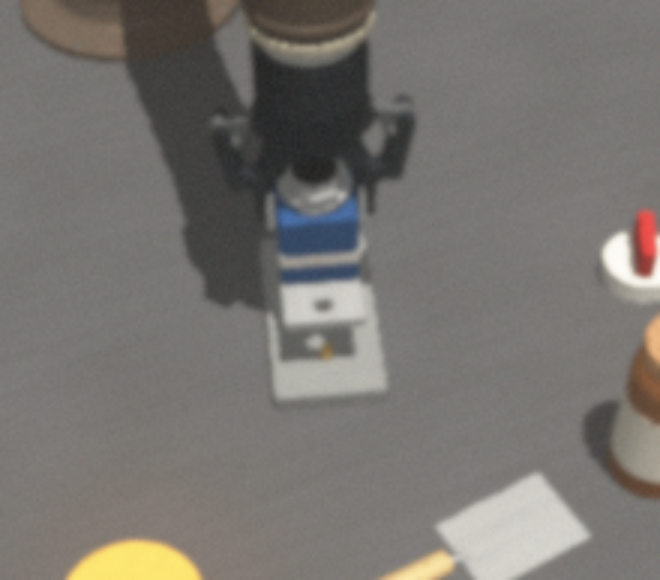

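The top view is blocked by the arm, leaving only the dock and foot ends in sight at (340,150). In the scene crop the canister hangs level, with its far hole at (322,304) and the far pin at (327,350). I measure both with the scene camera.

Run:
```python
from h import *
P=np.load("sceneP.npy");im=np.load("sceneI.npy").astype(int);z=P[...,2]
rep("dock",sel(P,big(box((z>10)&(z<25),225,290,160,235))))
r,b=im[...,0],im[...,2]
for c in [(245,262,172,188),(250,270,203,220)]: rep("pin",sel(P,box(((r-b)>35)&(z>14),*c)))
P=np.load("sceneP1.npy");im=np.load("sceneI1.npy").astype(int);z=P[...,2];r,g,b=im[...,0],im[...,1],im[...,2]
rep("pin now",sel(P,box(((r-b)>35)&(z>14)&(z<45),250,270,203,220)))
m=big(box((z>66)&(z<92)&(b-r<40)&(P[...,0]>520),235,280,180,210)); Q=sel(P,m); rep("foot",Q)
rep("dock now",sel(P,box((z>12)&(z<24)&(P[...,0]>550),225,290,160,235)))
# hole: dark pixels in foot
lum=im.sum(-1)/3; sub=lum[185:200,248:268]; print(sub.round(0).astype(int))
# subpixel hole centre
w=np.clip(110-lum,0,None); w[:186]=0;w[:]*=1
mm=box(lum<125,250,265,187,196); v,u=np.nonzero(mm); print("hole px",u.mean(),v.mean(),mm.sum()); print("z of foot plane fit",np.median(Q[:,2]))
Q2=Q[(Q[:,2]>72)]; 
np.save("hole.npy",[u.mean(),v.mean()])
```

```text
dock 2052 rect (array([493.6,   9.5]), 172.8, 86.2, -16.5) z med [14.4 17.3 19.8] mean [499.9   7.3  17.2]
pin 21 rect (array([443.9,  23.9]), 18.4, 7.5, -20.8) z med [18.4 27.1 31.7] mean [448.3  22.4  25.7]
pin 21 rect (array([535.1,  -2.7]), 17.4, 7.0, -21.6) z med [20.  27.  32.8] mean [540.6  -5.   26.8]
pin now 16 rect (array([542.1,  -5.3]), 7.0, 2.9, 74.3) z med [20.8 27.6 32.8] mean [542.1  -5.4  26.5]
foot 376 rect (array([534.2,  -3.7]), 58.7, 40.5, 75.2) z med [70.6 76.6 80.5] mean [538.   -2.   76.4]
dock now 397 rect (array([568.5,  -9. ]), 91.6, 36.7, -89.9) z med [13.4 17.2 19.7] mean [564.3  -5.5  16.9]
[[ 76  75  76  78  79  73  81  78  77  79  83  81  83  82  81  83  88  87
   93  96]
 [ 81  85  84  86  84  86  91  89  95  99 106 111 117 119 121 121 122 124
  128 139]
 [115 121 121 123 125 124 128 129 136 139 147 153 162 167 166 169 169 173
  175 178]
 [160 168 170 170 167 171 173 172 174 179 180 185 190 194 193 194 198 197
  198 197]
 [188 195 195 197 195 194 195 195 198 198 197 200 194 199 199 199 202 205
  204 203]
 [200 203 203 203 202 200 202 200 203 201 198 2
[... 189 characters left out ...]
204 206
  206 206]
 [205 202 204 208 204 198 188 171 162 156 148 157 171 192 200 202 204 206
  206 207]
 [200 201 204 206 202 194 173 150 131 124 119 130 155 181 198 205 203 208
  206 204]
 [201 202 203 206 203 192 173 139 119 111 111 125 152 182 198 204 206 206
  208 206]
 [203 202 205 205 203 196 182 154 131 124 125 143 167 187 201 202 206 207
  209 208]
 [200 203 202 207 205 203 193 180 164 160 164 175 187 195 202 204 205 204
  207 206]
 [203 203 204 204 205 204 201 199 195 189 189 194 196 199 201 204 206 205
  205 204]
 [202 202 204 203 205 201 203 201 196 197 197 195 194 192 192 195 196 194
  195 191]]
hole px 254.66666666666666 191.22222222222223 9
z of foot plane fit 76.59620000843051
```

```bash
cat >> h.py <<'E'
def ray(f,u,v,z):
    H=420; fl=H/2/np.tan(np.radians(f["vfov"]/2)); K=np.array([[fl,0,f["cx"]],[0,fl,f["cy"]],[0,0,1.]])
    p=cv2.undistortPoints(np.array([[[u,v]]],float),K,np.array([f["k1"],0,0,0,0.])).ravel()
    T=np.linalg.inv(f["world_to_cam"]); d=T[:3,:3]@[p[0],-p[1],-1]; o=T[:3,3]
    return (o+d*(z-o[2])/d[2])
E
python3 - <<'E'
from h import *
f=grab_frame("scene")
def cen(w): v,u=np.nonzero(w>0); ww=w[v,u]; return (u*ww).sum()/ww.sum(),(v*ww).sum()/ww.sum()
im=np.load("sceneI1.npy").astype(float); L=im.mean(-1)
w=np.zeros_like(L); w[191:199,251:263]=np.clip(190-L[191:199,251:263],0,None); c=cen(w); print("hole",c,ray(f,*c,77).round(1))
for n,bx in(("sceneI.npy",(203,220,250,270)),("sceneI.npy",(172,188,245,262)),("sceneI1.npy",(203,220,250,270))):
    im=np.load(n).astype(float); s=im[...,0]-im[...,2]; w=np.zeros_like(s); a=bx; w[a[0]:a[1],a[2]:a[3]]=np.clip(s[a[0]:a[1],a[2]:a[3]]-15,0,None); c=cen(w); print("pin",c,ray(f,*c,25).round(1))
im=np.load("topI.npy").astype(float);f=grab_frame("top"); s=im[...,0]-im[...,2]
for a in((235,250,283,300),(280,297,270,287)):
    w=np.zeros_like(s); w[a[0]:a[1],a[2]:a[3]]=np.clip(s[a[0]:a[1],a[2]:a[3]]-15,0,None); c=cen(w); print("pin top",c,ray(f,*c,30).round(1))
plan(492.3,9.7,121,73.6)
E
```

```text
hole (np.float64(257.35097426028386), np.float64(194.8195814289151)) [537.   -4.9  77. ]
pin (np.float64(258.45454545454544), np.float64(210.38393645189763)) [539.3  -4.4  25. ]
pin (np.float64(254.6217821782178), np.float64(179.21782178217822)) [447.3  23.   25. ]
pin (np.float64(258.4785185185185), np.float64(211.0874074074074)) [541.2  -5.1  25. ]
pin top (np.float64(290.79328756674295), np.float64(242.4469870327994)) [537.7  -3.6  30. ]
pin top (np.float64(277.6953981008035), np.float64(287.48575602629654)) [446.1  23.5  30. ]
t 5.55 tcp [491.    8.8 118.4] yaw 73.55 tilt [-0.     -0.0001] F [ 1.   0.5 -3.7] w 56.8
   units [-0.024  0.031 -0.065] spin -0.05
```

Call:
{"name": "step_arm", "arguments": {
  "increments": [
    [[-0.05,0.03,0.3,0,50],[-0.05,0.03,0.6,0,50],[-0.05,0.03,0.84,0,50],[-0.05,0.03,0.84,0,50],[-0.05,0.03,0.84,0,50]]
  ]
}}

```text
clock: 5.97
tool_pos: [492.9, 9.9, 84.5]
ee_rot: [0.143, 0.99, -0.0, -0.001]
ft_force: [0.0, 0.8, -3.5]
grip_width: 56.6
grasp_force: 66.1
```

Call:
{"name": "step_arm", "arguments": {
  "increments": [
    [[0,0,0.06,0,50],[0,0,0.12,0,50],[0,0,0.18,0,50],[0,0,0.24,0,50],[0,0,0.24,0,50]]
  ]
}}

```text
clock: 6.38
tool_pos: [493.3, 10.3, 75.0]
ee_rot: [0.142, 0.99, -0.0, 0.0]
ft_force: [0.3, -0.8, -3.9]
grip_width: 56.9
grasp_force: 66.3
```

Run:
```python
from h import *
plan(493.2,9.5,66.7,73.6); print(observe()["moment"])
```

```text
t 6.38 tcp [493.3  10.3  75. ] yaw 73.65 tilt [-0.     -0.0002] F [ 0.3 -0.8 -3.9] w 56.9
   units [-0.004 -0.019  0.208] spin 0.05
[-0.18244071 -0.08609862 -0.01938833]
```

Call:
{"name": "step_arm", "arguments": {
  "increments": [
    [[0,0,0.06,0,50],[0,0,0.12,0,50],[0,0,0.18,0,50],[0,0,0.21,0,50],[0,0,0.21,0,50]]
  ]
}}

```text
clock: 6.8
tool_pos: [493.3, 10.2, 66.7]
ee_rot: [0.142, 0.99, -0.0, -0.0]
ft_force: [0.0, -2.1, -4.3]
grip_width: 56.8
grasp_force: 66.1
```

Run:
```python
from h import *
plan(493.2,9.5,66.7,73.6); print(observe()["moment"])
```

```text
t 6.8 tcp [493.3  10.2  66.7] yaw 73.64 tilt [-0.0001 -0.0001] F [ 0.  -2.1 -4.3] w 56.8
   units [-0.003 -0.018  0.001] spin 0.04
[-0.41826959 -0.21105331  0.02524653]
```

Call:
{"name": "step_arm", "arguments": {
  "increments": [
    [[0,-0.01,0.03,0,50],[0,-0.01,0.06,0,50],[0,-0.01,0.06,0,50]]
  ]
}}

```text
clock: 7.05
tool_pos: [493.3, 10.1, 66.6]
ee_rot: [0.142, 0.99, 0.001, -0.0]
ft_force: [-10.8, -0.7, 29.5]
grip_width: 56.8
grasp_force: 70.1
```

Call:
{"name": "step_arm", "arguments": {
  "increments": [
    [[0,0,0.03,0,50],[0,0,0.05,0,50],[0,0,0.05,0,50]]
  ]
}}

```text
clock: 7.3
tool_pos: [493.3, 10.2, 66.5]
ee_rot: [0.142, 0.99, 0.002, 0.0]
ft_force: [-18.3, -0.0, 57.5]
grip_width: 57.3
grasp_force: 73.7
```

Call:
{"name": "step_arm", "arguments": {
  "increments": [
    [[0,0,-0.1,0,50],[0,0,-0.1,0,85],[0,0,-0.1,0,85],[0,0,-0.1,0,85],[0,0,-0.1,0,85]]
  ]
}}

```text
clock: 7.72
tool_pos: [493.1, 10.2, 66.1]
ee_rot: [0.142, 0.99, -0.0, -0.0]
ft_force: [-0.4, -1.0, -0.1]
grip_width: 85.2
grasp_force: 0.0
```

Call:
{"name": "step_arm", "arguments": {
  "increments": [
    [[0,0,-0.4,0,85],[0,0,-1.2,0,85],[0,0,-2.0,0,85],[0,0,-2.8,0,85],[0,0,-3.6,0,85]]
  ]
}}

```text
clock: 8.13
tool_pos: [492.8, 9.9, 211.5]
ee_rot: [0.142, 0.99, -0.0, -0.0]
ft_force: [1.4, 0.4, -0.0]
grip_width: 85.1
grasp_force: 0.0
```

Run:
```python
from h import *
plan(542.5,268.2,100,63.2); print(observe()["joints"])
```

```text
t 8.13 tcp [492.8   9.9 211.5] yaw 73.64 tilt [-0.0011 -0.0006] F [ 1.4  0.4 -0. ] w 85.1
   units [0.624 6.548 2.782] spin 10.44
[-0.53806046  0.21332785  0.49224817  1.95878709 -0.11868618  0.99848034
  1.29449634]
```

Call:
{"name": "step_arm", "arguments": {
  "increments": [
    [[0.08,0.9,0,0,60],[0.16,1.8,0,0,60],[0.26,2.7,0.1,0,60],[0.34,3.6,0.4,0,60],[0.43,4.5,0.8,0,60]]
  ]
}}

```text
clock: 8.55
tool_pos: [528.2, 189.8, 178.9]
ee_rot: [0.142, 0.99, 0.001, 0.001]
ft_force: [1.3, 0.5, -0.3]
grip_width: 60.2
grasp_force: 0.0
```

Call:
{"name": "step_arm", "arguments": {
  "increments": [
    [[0.08,0.9,0.4,4,60],[0.16,1.8,0.8,8,60],[0.19,2.05,1.2,10.4,60],[0.19,2.05,1.4,10.4,60],[0.19,2.05,1.4,10.4,60]]
  ]
}}

```text
clock: 8.97
tool_pos: [541.5, 267.9, 119.6]
ee_rot: [0.23, 0.973, -0.002, -0.002]
ft_force: [-0.9, -0.8, -0.4]
grip_width: 59.9
grasp_force: 0.0
```

Run:
```python
from h import *
plan(542.5,268.2,28,63.2)
im,P=look("top"); im=im.astype(int); z=P[...,2]
rep("can rim",sel(P,box(z>111,250,330,225,310)))
rep("can side",sel(P,box((z>88)&(z<101),250,330,225,310)))
rep("foot",sel(P,big(box((z>21.5)&(z<31),235,335,205,325))))
im,P=look("scene"); z=P[...,2]
rep("s rim",sel(P,box(z>113,220,300,100,200)))
```

```text
t 8.97 tcp [541.5 267.9 119.6] yaw 63.39 tilt [-0.004  -0.0034] F [-0.9 -0.8 -0.4] w 59.9
   units [-0.024  0.028  2.289] spin 0.19
can rim 458 rect (array([492.2,  11.6]), 50.1, 38.8, -0.3) z med [113.6 119.8 122.2] mean [492.5  11.2 119.3]
can side 328 rect (array([492.4,  11.2]), 58.4, 58.0, -16.8) z med [91.3 94.8 97.7] mean [493.9  10.4  94.8]
foot 476 rect (array([537.7,  -2.1]), 58.1, 36.1, 72.9) z med [23.1 25.7 28.7] mean [537.7  -2.1  25.8]
s rim 257 rect (array([493.2,  11.8]), 49.6, 37.0, -21.6) z med [114.7 119.5 121.7] mean [495.7  10.7 119. ]
```

Call:
{"name": "step_arm", "arguments": {
  "increments": [
    [[-0.02,0.01,0.7,0.2,60],[-0.02,0.01,1.4,0.2,60],[-0.02,0.01,2.0,0.2,60],[-0.02,0.01,2.28,0.2,60],[-0.02,0.01,2.28,0.2,60]]
  ],
  "newtons": 40
}}

```text
clock: 9.48
tool_pos: [543.4, 266.5, 30.0]
ee_rot: [0.234, 0.972, -0.001, -0.001]
ft_force: [-0.3, -0.8, 0.2]
grip_width: 59.8
grasp_force: 0.0
```

Call:
{"name": "step_arm", "arguments": {
  "increments": [
    [[0,0,0,0,8],[0,0,0,0,8],[0,0,0,0,8],[0,0,0,0,8],[0,0,0,0,8]]
  ],
  "newtons": 40
}}

```text
clock: 9.9
tool_pos: [545.1, 268.8, 33.0]
ee_rot: [0.233, 0.972, 0.001, 0.001]
ft_force: [0.1, -0.4, 6.0]
grip_width: 13.0
grasp_force: 40.0
```

Call:
{"name": "step_arm", "arguments": {
  "increments": [
    [[0,0,0,0,8],[0,0,0,0,8],[0,0,0,0,8]]
  ]
}}

```text
clock: 10.15
tool_pos: [545.1, 268.9, 33.0]
ee_rot: [0.233, 0.972, 0.001, 0.001]
ft_force: [-0.2, -1.3, 7.4]
grip_width: 13.3
grasp_force: 40.1
```

Call:
{"name": "step_arm", "arguments": {
  "increments": [
    [[0,0,-0.3,0,8],[0,0,-1.0,0,8],[0,0,-1.9,0,8],[0,0,-2.8,0,8],[0,0,-3.7,0,8]]
  ]
}}

```text
clock: 10.57
tool_pos: [543.8, 268.0, 181.8]
ee_rot: [0.233, 0.972, -0.0, 0.0]
ft_force: [1.7, 0.9, -2.1]
grip_width: 13.1
grasp_force: 39.1
```

Run:
```python
from h import *
plan(492.8,10.3,180,98.5); print(observe()["joints"])
im,P=look("scene"); np.save("sceneP2.npy",P); np.save("sceneI2.npy",im); z=P[...,2];im=im.astype(int); r,g,b=im[...,0],im[...,1],im[...,2]
i,j=np.where(~np.isnan(z)&(abs(P[...,0]-543)<60)&(abs(P[...,1]-267)<60)&(z>120)&(z<260)); print(j.min(),j.max(),i.min(),i.max())
m=(abs(P[...,0]-543)<60)&(abs(P[...,1]-267)<60)&(z>120)&(z<260)
rep("white",sel(P,m&(r>150)&(g>150))); rep("red",sel(P,m&(r-g>70)))
cv2.imwrite("pics/lid.png",cv2.resize(im[60:240,280:460].astype(np.uint8)[...,::-1],None,fx=3,fy=3))
```

```text
t 10.57 tcp [543.8 268.  181.8] yaw 63.03 tilt [ 0.0001 -0.0001] F [ 1.7  0.9 -2.1] w 13.1
   units [-1.787 -6.32   0.046] spin -35.47
[-0.84932386  0.44370911  0.4253046   1.72326184 -0.2092866   1.01955024
  0.74980144]
355 411 98 149
white 279 rect (array([559.5, 263.4]), 58.8, 30.4, 75.9) z med [151.6 167.8 171.2] mean [563.  260.7 164.5]
red 83 rect (array([556.5, 262. ]), 21.6, 12.6, -22.3) z med [176.6 195.2 202.9] mean [561.1 259.2 193.4]
```

View pics/lid.png

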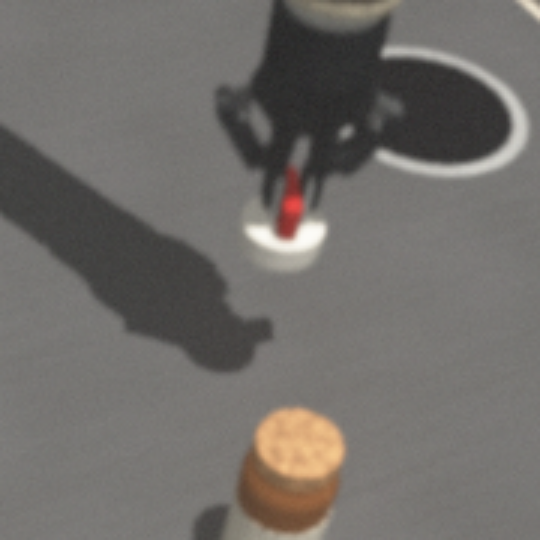

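The crop shows the lid held level at (285,235), gripped on the red bar and clear of the counter. Now I carry it over the neck.

Call:
{"name": "step_arm", "arguments": {
  "increments": [
    [[-0.24,-0.86,0,0,8],[-0.49,-1.73,0,0,8],[-0.73,-2.59,0,0,8],[-0.98,-3.46,0,0,8],[-1.22,-4.32,0,0,8]]
  ]
}}

```text
clock: 11.03
tool_pos: [508.6, 90.7, 180.1]
ee_rot: [0.233, 0.972, 0.0, 0.0]
ft_force: [0.1, -0.7, -0.4]
grip_width: 13.1
grasp_force: 39.3
```

Call:
{"name": "step_arm", "arguments": {
  "increments": [
    [[-0.24,-0.86,0,-7,8],[-0.49,-1.73,0,-14,8],[-0.56,-2.0,0,-21,8],[-0.56,-2.0,0,-28,8],[-0.56,-2.0,0,-35.5,8]]
  ]
}}

```text
clock: 11.45
tool_pos: [492.7, 9.3, 180.3]
ee_rot: [-0.073, 0.997, 0.0, 0.001]
ft_force: [0.4, 0.2, 0.1]
grip_width: 13.1
grasp_force: 39.3
```

Call:
{"name": "step_arm", "arguments": {
  "increments": [
    [[0,0,0,-0.5,8],[0,0,0,-0.5,8]]
  ]
}}

```text
clock: 11.62
tool_pos: [493.0, 10.7, 179.9]
ee_rot: [-0.074, 0.997, 0.0, 0.0]
ft_force: [-0.3, -0.6, -0.4]
grip_width: 13.0
grasp_force: 39.3
```

Run:
```python
from h import *
from scipy.optimize import least_squares
plan(493.5,10.6,160,98.5)
s=observe(); c=np.array(s["tool_pos"]); print(s["joints"][6])
im,P=look("scene"); np.save("sceneP3.npy",P); np.save("sceneI3.npy",im); z=P[...,2];im=im.astype(int); r,g,b=im[...,0],im[...,1],im[...,2]
def fit(Q,R0):
    f=lambda p:np.hypot(Q[:,0]-p[0],Q[:,1]-p[1])-R0
    o=least_squares(f,Q[:,:2].mean(0)-[10,0],loss="soft_l1",f_scale=2); return o.x.round(1),len(Q),np.std(f(o.x)).round(2)
near=(abs(P[...,0]-493)<50)&(abs(P[...,1]-10)<50)
Q=sel(P,near&(z>c[2]-33+4)&(z<c[2]-33+17)&(r>110)&(g>110)); print("lid wall",fit(Q,31))
P0=np.load("sceneP2.npy");I0=np.load("sceneI2.npy").astype(int);m=(abs(P0[...,0]-543)<60)&(abs(P0[...,1]-267)<60)&(P0[...,2]>153)&(P0[...,2]<166)&(I0[...,1]>110)
print("lid wall earlier, tcp 543.8 268.0:",fit(P0[m],31))
m=near&(z>98)&(z<118); print("neck wall",fit(sel(P,m),25)) 
# body front face centre line and side extents
Q=sel(P,near&(z>35)&(z<92)&(b-r>25)); u=np.array([np.cos(np.radians(-16.5)),np.sin(np.radians(-16.5))]); n=np.array([-u[1],u[0]])
print("body front", np.percentile(Q[:,:2]@u,[50,80])-29, "lat",np.percentile(Q[:,:2]@n,[1,99]).mean(),"want",np.array([492.8,10.3])@u,np.array([492.8,10.3])@n)
```

```text
t 11.62 tcp [493.   10.7 179.9] yaw 98.51 tilt [0.0007 0.0005] F [-0.3 -0.6 -0.4] w 13.0
   units [-0.013 -0.004  0.497] spin 0.01
1.7252726053434704
lid wall (array([491.3,  11.4]), 131, np.float64(1.0))
lid wall earlier, tcp 543.8 268.0: (array([542.5, 269.3]), 133, np.float64(1.23))
neck wall (array([491.,  12.]), 190, np.float64(2.64))
body front [468.89550031 469.90782687] lat 148.6741107514479 want 469.58100729259513 149.83860513923548
```

Call:
{"name": "step_arm", "arguments": {
  "increments": [
    [[-0.01,0,0.3,0,8],[-0.01,0,0.55,0,8],[-0.01,0,0.6,0,8],[-0.01,0,0.65,0,8],[-0.01,0,0.7,0,8]]
  ]
}}

```text
clock: 12.08
tool_pos: [493.3, 10.9, 151.1]
ee_rot: [-0.076, 0.997, -0.0, -0.0]
ft_force: [0.0, 0.6, -1.9]
grip_width: 13.5
grasp_force: 39.3
```

Call:
{"name": "step_arm", "arguments": {
  "increments": [
    [[0,0,0.04,0,8],[0,0,0.07,0,8],[0,0,0.07,0,8]]
  ]
}}

```text
clock: 12.33
tool_pos: [493.4, 10.9, 148.5]
ee_rot: [-0.076, 0.997, 0.0, 0.0]
ft_force: [-0.6, 0.5, -1.7]
grip_width: 13.2
grasp_force: 39.3
```

Call:
{"name": "step_arm", "arguments": {
  "increments": [
    [[0,0,0.03,0,8],[0,0,0.05,0,8],[0,0,0.05,0,8]]
  ]
}}

```text
clock: 12.58
tool_pos: [493.6, 10.8, 147.2]
ee_rot: [-0.076, 0.997, 0.0, 0.0]
ft_force: [-2.5, 0.3, 6.3]
grip_width: 13.3
grasp_force: 40.5
```

Call:
{"name": "step_arm", "arguments": {
  "increments": [
    [[0,0,0,0,8],[0,0,0,0,8],[0,0,0,0,8],[0,0,0,0,8]]
  ],
  "newtons": 50
}}

```text
clock: 12.92
tool_pos: [493.6, 10.8, 147.3]
ee_rot: [-0.076, 0.997, 0.0, 0.0]
ft_force: [-1.9, -0.4, 6.4]
grip_width: 13.1
grasp_force: 50.5
```

Call:
{"name": "step_arm", "arguments": {
  "increments": [
    [[0,0,0,-6,8],[0,0,0,-12,8],[0,0,0,-18,8],[0,0,0,-24,8],[0,0,0,-28,8]]
  ]
}}

```text
clock: 13.33
tool_pos: [494.2, 11.2, 147.5]
ee_rot: [-0.317, 0.948, 0.0, 0.001]
ft_force: [-0.3, 0.9, -0.9]
grip_width: 12.7
grasp_force: 49.5
```

Call:
{"name": "step_arm", "arguments": {
  "increments": [
    [[0,0,0,-6,8],[0,0,0,-12,8],[0,0,0,-18,8],[0,0,0,-21,8],[0,0,0,-21,8]]
  ]
}}

```text
clock: 13.75
tool_pos: [493.3, 11.1, 146.5]
ee_rot: [-0.484, 0.875, 0.0, 0.0]
ft_force: [-0.6, 1.4, -1.3]
grip_width: 12.8
grasp_force: 49.5
```

Run:
```python
from h import *
plan(493.5,10.8,139.5,147.5);s=observe(); print(s["joints"][6],s["moment"])
```

```text
t 13.75 tcp [493.3  11.1 146.5] yaw 147.84 tilt [-0.      0.0005] F [-0.6  1.4 -1.3] w 12.8
   units [ 0.003 -0.009  0.176] spin 0.34
2.541887606279087 [0.28345759 0.14988463 0.00884909]
```

Call:
{"name": "step_arm", "arguments": {
  "increments": [
    [[-0.01,0.02,0.04,0,8],[-0.01,0.02,0.08,0,8],[-0.01,0.02,0.12,0,8],[-0.01,0.02,0.15,0,8],[-0.01,0.02,0.15,0,8]]
  ]
}}

```text
clock: 14.17
tool_pos: [492.8, 11.6, 140.2]
ee_rot: [-0.482, 0.876, -0.0, -0.0]
ft_force: [-0.2, -1.0, -1.2]
grip_width: 13.0
grasp_force: 49.7
```

Call:
{"name": "step_arm", "arguments": {
  "increments": [
    [[0,0,0.02,0,8],[0,0,0.03,0,8],[0,0,0.03,0,8]]
  ]
}}

```text
clock: 14.42
tool_pos: [493.0, 11.6, 139.9]
ee_rot: [-0.482, 0.876, 0.0, 0.0]
ft_force: [-2.0, -1.4, 7.1]
grip_width: 13.1
grasp_force: 50.7
```

Call:
{"name": "step_arm", "arguments": {
  "increments": [
    [[0,0,-0.01,6,8],[0,0,-0.01,12,8],[0.01,0,0,18,8],[0.01,-0.01,0.01,24,8],[0.01,-0.01,0.02,30,8]]
  ]
}}

```text
clock: 14.83
tool_pos: [493.1, 11.1, 138.5]
ee_rot: [-0.237, 0.972, 0.0, 0.0]
ft_force: [-0.2, -0.5, -0.8]
grip_width: 13.2
grasp_force: 49.6
```

Run:
```python
from h import *
plan(493.4,10.4,135.5,73.5);s=observe(); print(s["joints"][6],s["moment"])
```

```text
t 14.83 tcp [493.1  11.1 138.5] yaw 117.39 tilt [0.0002 0.0001] F [-0.2 -0.5 -0.8] w 13.2
   units [ 0.    -0.018  0.075] spin 43.89
2.0580332829802153 [ 0.01880868  0.04181186 -0.05391152]
```

Call:
{"name": "step_arm", "arguments": {
  "increments": [
    [[0,0,0.01,6,8],[0,0,0.02,12,8],[0,-0.01,0.03,18,8],[0,-0.01,0.04,24,8],[0,-0.01,0.05,30,8]]
  ]
}}

```text
clock: 15.25
tool_pos: [493.2, 10.7, 136.5]
ee_rot: [0.023, 1.0, 0.0, 0.0]
ft_force: [0.1, -0.6, -0.6]
grip_width: 12.9
grasp_force: 49.6
```

Run:
```python
from h import *
plan(493.4,10.4,135.3,73.5);s=observe(); print(s["joints"][6],s["moment"])
```

```text
t 15.25 tcp [493.2  10.7 136.5] yaw 87.4 tilt [0.0001 0.    ] F [ 0.1 -0.6 -0.6] w 12.9
   units [-0.005 -0.008  0.029] spin 13.9
1.5858141544512752 [-0.00328632 -0.01725592 -0.05750643]
```

Call:
{"name": "step_arm", "arguments": {
  "increments": [
    [[0,0,0.01,5,8],[0,0,0.02,10,8],[0,-0.01,0.03,13,8],[0,-0.01,0.035,15,8],[0,-0.01,0.035,15,8]]
  ]
}}

```text
clock: 15.67
tool_pos: [493.3, 9.9, 135.4]
ee_rot: [0.151, 0.989, -0.0, 0.0]
ft_force: [-2.0, -1.8, 4.8]
grip_width: 13.1
grasp_force: 50.5
```

Run:
```python
from h import *
plan(493.4,10.4,135.3,73.5);s=observe(); print(s["joints"][6],s["moment"])
```

```text
t 15.67 tcp [493.3   9.9 135.4] yaw 72.63 tilt [ 0.0001 -0.0008] F [-2.  -1.8  4.8] w 13.1
   units [0.    0.013 0.003] spin -0.87
1.3565692670455454 [-0.45593824  0.42676056  0.43210665]
```

Call:
{"name": "step_arm", "arguments": {
  "increments": [
    [[0,0,0.01,1,8],[0,0,0.01,1.5,8],[0,0,0.01,1.5,8]]
  ]
}}

```text
clock: 15.92
tool_pos: [493.3, 9.8, 135.3]
ee_rot: [0.163, 0.987, -0.0, 0.0]
ft_force: [-2.6, -2.6, 8.1]
grip_width: 12.7
grasp_force: 51.9
```

Run:
```python
from h import *
plan(493.4,10.4,135.3,73.5);s=observe(); print(s["moment"])
```

```text
t 15.92 tcp [493.3   9.8 135.3] yaw 71.26 tilt [ 0.0003 -0.0006] F [-2.6 -2.6  8.1] w 12.7
   units [0.003 0.016 0.001] spin -2.24
[-0.6805776   0.69317634  0.66500178]
```

Call:
{"name": "step_arm", "arguments": {
  "increments": [
    [[0,0,-0.01,-2.0,8],[0,0,-0.01,-2.0,8],[0,0,-0.01,-2.0,40],[0,0,-0.01,-2.0,40],[0,0,-0.01,-2.0,40]]
  ]
}}

```text
clock: 16.33
tool_pos: [493.2, 10.6, 135.0]
ee_rot: [0.146, 0.989, 0.0, 0.0]
ft_force: [-1.6, 0.4, 0.1]
grip_width: 39.9
grasp_force: 0.0
```

Call:
{"name": "step_arm", "arguments": {
  "increments": [
    [[0,0,-0.3,-2,40],[0,0,-1.0,-2,40],[0,0,-1.9,-2,40],[0,0,-2.8,-2,40],[0,0,-3.3,-2,40]]
  ]
}}

```text
clock: 16.75
tool_pos: [494.3, 10.2, 270.7]
ee_rot: [0.129, 0.992, 0.001, 0.002]
ft_force: [0.9, -0.1, -1.1]
grip_width: 39.9
grasp_force: 0.0
```

Call:
{"name": "step_arm", "arguments": {
  "increments": [
    [[0,1.0,0,0,40],[0,2.0,0,0,40],[0,3.0,0,0,40],[0,4.0,0,0,40],[0,5,0,0,40]]
  ]
}}

```text
clock: 17.17
tool_pos: [544.3, 205.9, 267.1]
ee_rot: [0.129, 0.992, 0.0, -0.0]
ft_force: [0.5, -0.0, 0.2]
grip_width: 40.3
grasp_force: 0.0
```

Run:
```python
from h import *
im,P=look("top"); z=P[...,2]; a=im.astype(int); r,g,b=a[...,0],a[...,1],a[...,2]
rep("bar",sel(P,box((r-g>80)&(z>145),250,340,215,310)))
rep("cap",sel(P,box((z>118)&(z<134)&(g>140),250,340,215,310)))
rep("foot",sel(P,big(box((z>21.5)&(z<31),235,335,205,325))))
rep("tub",sel(P,box((z>55),360,425,120,190)));rep("jar",sel(P,box((z>130),165,225,120,180)))
im2,P2=look("scene"); cv2.imwrite("pics/end.png",np.hstack([cv2.resize(im[190:330,220:350],(390,420)),cv2.resize(im2[110:250,200:330],(390,420))])[...,::-1])
```

```text
bar 185 rect (array([490.7,  10.1]), 48.5, 12.2, -15.0) z med [153.6 155.8 158.4] mean [490.7  10.2 155.9]
cap 642 rect (array([490.8,  10.6]), 60.5, 58.9, -0.2) z med [121.7 123.9 126.5] mean [492.6  10.3 124. ]
foot 473 rect (array([537.3,  -4.8]), 57.3, 35.7, 71.4) z med [22.9 25.8 28.5] mean [537.   -4.9  25.8]
tub 1612 rect (array([ 714.5, -205.6]), 90.9, 90.5, -17.2) z med [66.5 69.1 71.7] mean [ 713.9 -205.2   69.1]
jar 801 rect (array([714.6, 181. ]), 57.4, 56.3, 23.1) z med [144.  149.6 151.9] mean [713.6 179.5 149.1]
```

View pics/end.png

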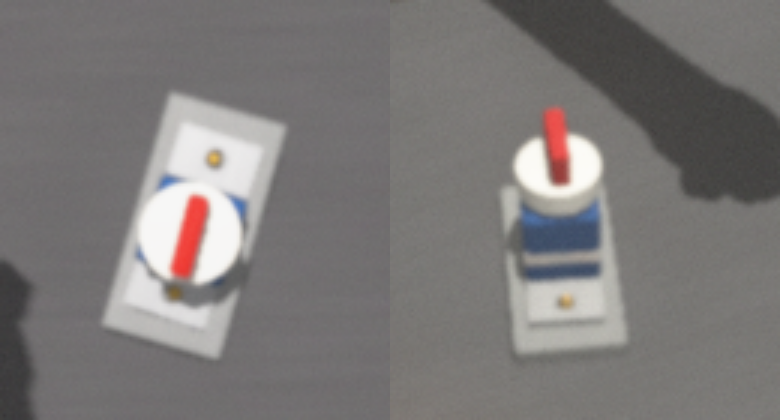

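The end view shows both pins up through the foot (top half (214,158) and (175,293)), and the lid level with its bar in line with the foot. The measured drop is 18 mm below the rim, and the tub and jar haven't moved.

```bash
python3 -c "
from cell import *
print(hand_in())"
```

```text
the job is handed in; nothing more can be done
None
```

The canister is docked on both pins and the lid is screwed home about 18 mm below the rim. Its bar is about 4° off the foot by camera (limit 8°), the jar, tub and spatula were left alone, and the job was handed in at about 17 s; no verdict was returned.

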